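# Index and lock the spice turntable on the pizza bench

## Robot

A 6-joint arm with a two-finger parallel gripper is mounted at the origin on the work surface. World frame = base frame: x ahead of the robot, y to its left, z up, the work surface at z = 0. Lengths are in m, angles in rad, forces in N, time in s.
With the tool pointing down it reaches from about 0.3 to 0.775 m from the base axis. Payload 14.6 kg.
Tool frame: the origin (TCP) lies midway between the tips of the shut fingers; the grasp point (between the pads) lies 19 mm behind it; z points along the fingers, y is the direction in which the jaws open and shut (so a half turn about z gives the same grasp; the last joint's range is limited). The gripper opens to 94 mm and grips with 3 to 60 N. Pads are 16 mm wide; open, the fingers measure 119 mm over their backs; the gripper's body (75 mm by 177 mm) begins 78 mm behind the grasp point.
Start: joints at [-1.284, 0.3, 1.521, -0, 1.321, -0.067], TCP at [0.191, -0.516, 0.167] pointing down, gripper open.
Joint ranges: [-3.03, 3.03], [-0.79, 2.21], [0.23, 2.52], [-1.04, 4.18], [0, 3.07], [-2.55, 2.55]. Speed limits (rad/s): [2.22, 2.22, 2.57, 3.14, 3.14, 3.14].

## Interface

Orientations are given as a rotation vector (axis times angle).
In Python, from plant import arm, effector, kin, get_obs, viewer, ticket gives the robot as it stands. Calls block until the motion is done:
- arm.reach(position, orientation): joint-space move of the TCP to a pose.
- arm.move_linear(position, speed=0.15, orientation=None, until_force=None): straight line of the TCP; orientation=None keeps the orientation; speed is the mean speed in m/s. With until_force (N) it stops when the force on the tool has changed by that much, and returns True; else False.
- arm.set_joints(angles): joint-space move.
- effector.open_gripper() and effector.grasp(grip_force=None): open the fingers fully, or close them until they stop; grip_force is the grip in N (None keeps the last).
- arm.dwell(seconds).
- kin.solve_ik(position, orientation): joint angles nearest the present ones, or None.
- get_obs(): the state.
- viewer.capture(name): name is "side" or "top" or "wrist"; returns the picture (400x640x3 uint8, red, green, blue); there is no depth.
- viewer.calibration(name): a dict with "fovy" (degrees; the focal length in pixels is half the picture's height over the tangent of half this angle, whatever the lens; pixels are square), "cx", "cy" (the principal point, pixels), "camera_from_world" (4x4, takes a point from world to camera coordinates). Camera axes: x right, y up, looking along -z (the intrinsics and any distortion apply to the point x, -y, -z); pixel columns grow to the right and rows downward; lengths in m; the calibration is good to about 2 mm. The wrist camera is an equidistant fisheye: a pixel r from the principal point sees the ray r / f radians off the axis. A picture is of the moment at which its call begins: read the wrist's pose just before it. calibration takes no time and is no camera call; for the wrist camera it gives the pose at the moment of the call.
A pose or a line that the arm cannot do raises arm.MotionError and nothing moves.
- ticket.hand_in(): hands the job in, once; it reports no verdict.
The state is a dict: "t": time; "joint_pos": joint angles; "qd": joint speeds; "joint_torque": joint torques, N m; "tool_pos": TCP position; "eef_rot": TCP orientation; "ft_force": force on the tool from outside, world axes, zero at the start; "moment": the same for the moment, N m; "finger_gap": opening from 0.0 (shut) to 1.0 (fully open).
Only numpy, scipy, OpenCV 4.12 (cv2) and the standard library are available. Lean on these libraries where they do the work, as an engineer would, in place of code of your own. Each camera call takes 0.05 s, during which the arm holds its last target.

## Task

Lock the spice turntable with its white sauce bowl facing the robot: take the steel locking pin out of its wooden block, stand it in the hole at the turntable's edge beside the bowl and let go of it, then push the turntable round by a knob on its rim until you feel the pin drop into the base and stop it. Then prove the lock with a test push on the knob of about 10 N for about a second, never press on the turntable with more than 25 N, leave the things around it where they stand, and take the hand away.

Things in the scene. Friction and masses are not known exactly. Their poses are not given: they have to be found in the camera images.
- turntable: Round wooden turntable, 280 mm across, 16 mm thick, upper face 40 mm above the work surface, on a fixed round base (264 mm across, 22 mm high). It turns either way about a vertical axis, friction about 1 N at the rim, and stays where it is left. Origin: on the axis, at the work surface's height; z up, -x points from the axis to the pin hole. Pots on it rise to at most 105 mm above the work surface.
- rim_knob (a point): Top centre of one of eight upright wooden rim knobs, 16 mm in diameter, 30 mm tall (from 40 to 70 mm above the work surface), 126 mm from the axis. They stand at +-0.6, +-1.3, +-2.0 and +-2.7 rad (seen from above, + anticlockwise) from the direction of the pin hole; this one is at +1.3.
- bowl (a point): Centre of the mouth of the white sauce bowl fixed on the turntable: 64 mm across, rim 70 mm above the work surface, 48 mm from the axis, in the direction of the pin hole. Three other pots stand across the axis from it. To face the robot it must point along the world's -x from the axis.
- pin_hole (a point): Centre of the mouth of the round hole, 14 mm wide, right through the turntable, 108 mm from its axis, 40 mm above the work surface. It starts on the robot's right, 0.4 to 1.7 rad round from the front, so the short way is clockwise seen from above. Under the turntable the base has one hidden socket, at the front, but only to within 0.16 rad either way: it must be felt.
- pin: Steel locking pin, upright: shaft 12 mm in diameter with chamfered foot, round head 22 mm wide and 14 mm tall at the top, 78 mm tall in all, about 80 g. Origin: centre of its foot; z up. Foot height over the work surface: 8 mm in the block, 22 mm riding in the turntable's hole on the base, 6 mm once it has dropped into the base's socket, which then stops the turntable hard, with a few mm of play.
- pin_block: Fixed wooden block, 60 x 60 x 30 mm, with a 14 mm wide, 22 mm deep hole in the middle of its top that holds the pin. Origin: centre of its underside. It stands to the left or the right of the turntable.
- ramekin: Loose white ramekin bowl, 70 mm across, 35 mm tall; bystander. Origin: centre of its underside.
- shaker: Loose glass shaker, 44 mm across, 85 mm tall; bystander. Origin: centre of its underside.
- jar: Loose amber jar, 60 mm across, 80 mm tall; bystander. Origin: centre of its underside.
Not all that is in view belongs to the job. There is more than one size of the pin; the one meant has the size given above.

How it is judged:
By the outcome, as a careful person would: the job done as asked, in the order asked, and still so for the second after the job is handed in, with the robot touching nothing.
It also fails if it takes over 72 s, if anything falls off the work surface, if the arm or the gripper's body presses on something with over 40 N, if the wrist force passes 120 N, or if a joint passes its speed limit or range.

## Working session

There is one attempt and no reset: what is moved stays moved. The work goes in short steps, each a Python script; the robot and the scene stay as the last script left them, time stands still between calls to the robot, and variables do not carry over. Pictures are saved under pics/ and viewed, and the job is handed in when it is done.

```bash
ls; mkdir -p pics; python3 - <<'E'
from plant import arm, effector, kin, get_obs, viewer, ticket
import cv2
o=get_obs();print(o)
for n in("side","top","wrist"):
    c=viewer.calibration(n);print(n,c)
    cv2.imwrite(f"pics/{n}0.png",viewer.capture(n)[:,:,::-1])
E
```

```text
pics
{'t': 0.0, 'joint_pos': array([-1.28361635e+00,  3.00470404e-01,  1.52160064e+00,  1.28477500e-05,
        1.32072847e+00, -6.66072345e-02]), 'qd': array([ 4.24565089e-04,  7.19336784e-05, -4.10015725e-04, -9.74246304e-04,
        1.12534380e-03,  9.91582023e-04]), 'joint_torque': array([ 1.40799177e-03, -5.31808341e+01, -3.52728868e+01,  7.08673079e-02,
        2.44989916e-02, -8.32584715e-05]), 'tool_pos': array([ 0.19045391, -0.51562543,  0.16627848]), 'eef_rot': array([-3.09138707e+00, -5.52617685e-01,  1.89145763e-04]), 'ft_force': array([-0.11901298, -0.70018747, -0.07672609]), 'moment': array([ 0.00055817, -0.06230296, -0.02450491]), 'finger_gap': 1.0030647356487814}
side {'fovy': 42.463140629792846, 'cx': 311.80565413138623, 'cy': 196.13053139908456, 'camera_from_world': array([[ 0.94547998, -0.32556655, -0.0086043 , -0.54031844],
       [ 0.21731392,  0.61098446,  0.76123101, -0.16839051],
       [-0.24257427, -0.72159851,  0.64842371, -1.27286832],
       [ 0.        ,  0.        ,  0.        ,  1.        ]])}
top {'fovy': 49.90641768893885, 'cx': 317.5991804128033, 'cy': 204.4391856497898, 'camera_from_world': array([[-0.02421881, -0.9996095 , -0.01393935,  0.00393238],
       [ 0.99422682, -0.02554164,  0.10421443, -0.59449753],
       [-0.10452977, -0.01133493,  0.99445716, -1.08156849],
       [ 0.        ,  0.        ,  0.        ,  1.        ]])}
wrist {'fovy': 65.70646984690485, 'cx': 323.6304111456547, 'cy': 202.10246620449612, 'camera_from_world': array([[ 3.46706755e-01, -9.37973261e-01, -7.66627609e-04,
        -5.49957084e-01],
       [ 8.99051459e-01,  3.32552716e-01, -2.84807244e-01,
         2.90637881e-02],
       [ 2.67396524e-01,  9.80553578e-02,  9.58584501e-01,
        -3.91509556e-01],
       [ 0.00000000e+00,  0.00000000e+00,  0.00000000e+00,
         1.00000000e+00]])}
```

View pics/top0.png

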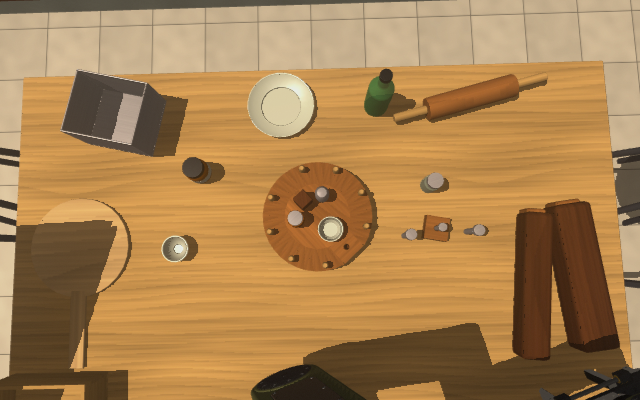

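View pics/side0.png

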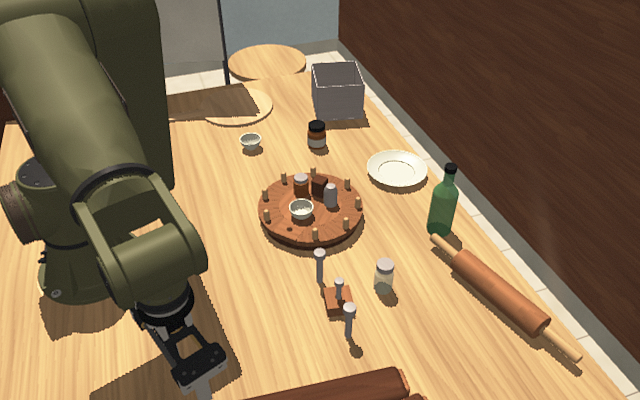

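View pics/wrist0.png

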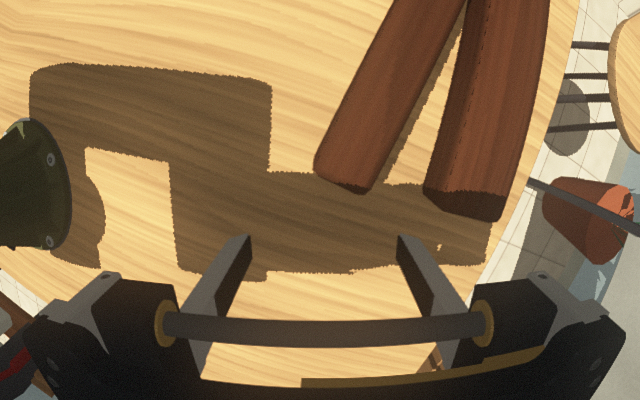

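The top view shows the turntable centred near (319,217), with the hole at about (347,247) and the bowl at (331,229). The block is at (437,229) holding a pin, with two more pins at (411,235) and (480,230). I'll zoom in for precision.

```bash
cat > h.py <<'E'
import numpy as np, cv2
from plant import arm, effector, kin, get_obs, viewer, ticket
def proj(n,P,c=None):
    c=c or viewer.calibration(n);T=c["camera_from_world"];p=T[:3,:3]@np.asarray(P,float)+T[:3,3]
    f=200/np.tan(np.radians(c["fovy"]/2));x,y,z=p[0],-p[1],-p[2]
    if n=="wrist":
        r=np.hypot(x,y);th=np.arctan2(r,z);return np.array([c["cx"]+f*th*x/r,c["cy"]+f*th*y/r])
    return np.array([c["cx"]+f*x/z,c["cy"]+f*y/z])
def back(n,uv,h,c=None):
    c=c or viewer.calibration(n);T=c["camera_from_world"];f=200/np.tan(np.radians(c["fovy"]/2))
    a=(uv[0]-c["cx"])/f;b=(uv[1]-c["cy"])/f
    if n=="wrist":
        r=np.hypot(a,b);k=np.sin(r)/r;d=np.array([a*k,-b*k,-np.cos(r)])
    else: d=np.array([a,-b,-1.])
    R=T[:3,:3];o=-R.T@T[:3,3];w=R.T@d
    return o+w*(h-o[2])/w[2]
def fp(im,r0,r1,c0,c1,s,fn): cv2.imwrite(fn,cv2.resize(im[r0:r1,c0:c1],None,fx=s,fy=s,interpolation=cv2.INTER_CUBIC))
def down(yaw): # tool z down; tool y at angle yaw+? : R=[x,y,z]
    from scipy.spatial.transform import Rotation as Ro
    y=np.array([np.cos(yaw),np.sin(yaw),0]);z=np.array([0,0,-1.]);x=np.cross(y,z)
    return Ro.from_matrix(np.c_[x,y,z]).as_rotvec()
E
python3 - <<'E'
from h import *
t=cv2.imread("pics/top0.png");s=cv2.imread("pics/side0.png")
fp(t,150,280,250,380,5,"pics/tz.png");fp(t,160,260,390,500,6,"pics/tz2.png");fp(s,230,350,290,410,5,"pics/sz.png")
for k,(uv,h) in dict(axis=((319,217),.04),hole=((347,247),.04),bowl=((331,229),.07),block=((437,229),.03),p1=((443,227),.086),pa=((411,235),.078),pb=((480,230),.078),ram=((176,249),.035),shaker=((436,179),.085)).items(): print(k,back("top",uv,h))
E
```

```text
axis [ 0.56106128 -0.01380475  0.04      ]
hole [ 0.4829327  -0.08300396  0.04      ]
bowl [ 0.52819811 -0.04310942  0.07      ]
block [ 0.52331001 -0.31565071  0.03      ]
p1 [ 0.52552827 -0.31570016  0.086     ]
pa [ 0.50823522 -0.23868628  0.078     ]
pb [ 0.51629184 -0.40781097  0.078     ]
ram [0.48849839 0.35474466 0.035     ]
shaker [ 0.64435567 -0.30523027  0.085     ]
```

View pics/tz.png

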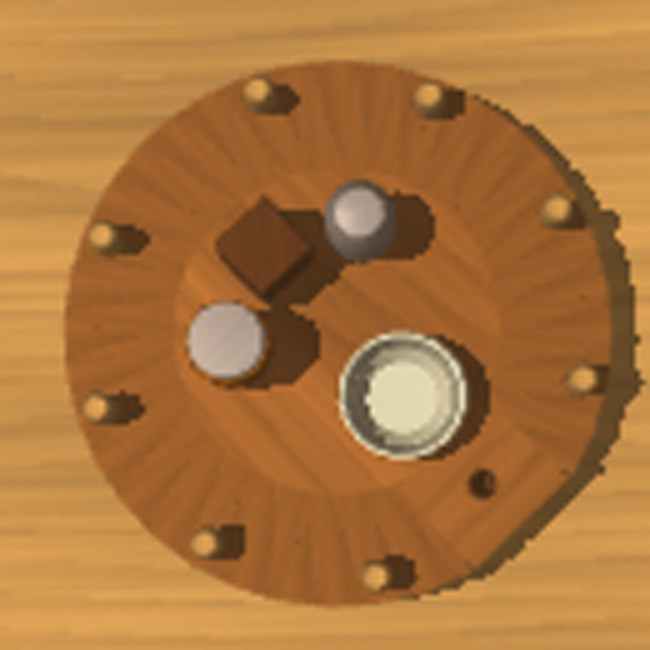

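View pics/tz2.png

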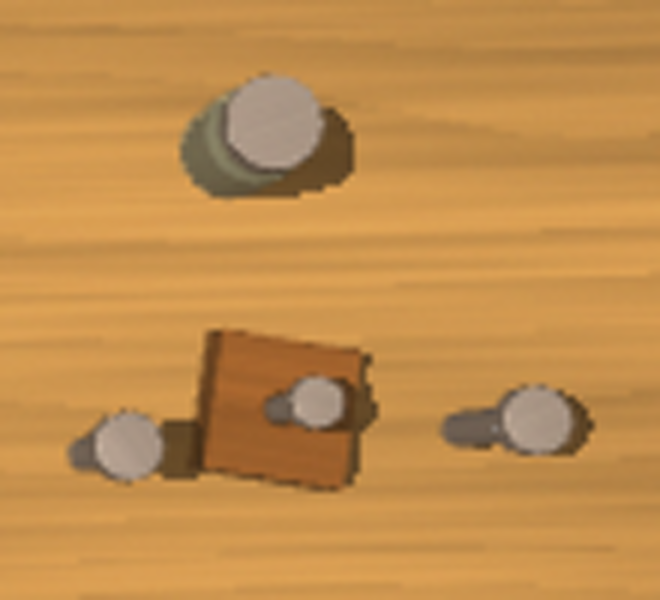

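View pics/sz.png

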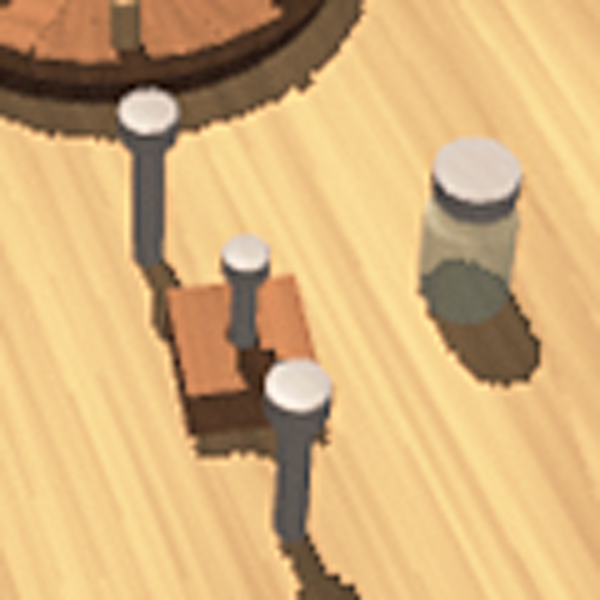

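```bash
python3 - <<'E'
from h import *
from scipy.optimize import least_squares
px=lambda u,v:((u+.5)/5-.5+250,(v+.5)/5-.5+150)
K=[(258,92),(429,95),(557,210),(582,378),(376,575),(204,541),(97,407),(103,236)]
ct=viewer.calibration("top");cs=viewer.calibration("side")
W=np.array([back("top",px(*k),.07,ct)[:2] for k in K])
hole=back("top",px(482,484),.04,ct)[:2];bowl=back("top",px(404,394),.07,ct)[:2]
ang=np.array([.6,1.3,2,2.7,-.6,-1.3,-2,-2.7])
def model(p): return np.array([p[:2]+.126*np.array([np.cos(p[2]+a),np.sin(p[2]+a)]) for a in ang])
def res(p):
    M=model(p);r=[W[np.argmin(np.hypot(*(W-m).T))]-m for m in M]
    e=np.array([np.cos(p[2]),np.sin(p[2])])
    return np.r_[np.ravel(r),p[:2]+.108*e-hole,p[:2]+.048*e-bowl]
s=least_squares(res,[.561,-.014,-2.42]);print(s.x,np.round(s.fun*1000,1))
p=s.x;e=np.array([np.cos(p[2]),np.sin(p[2])]);print("hole",p[:2]+.108*e,hole,"front rot needed",-np.pi-p[2])
# pin triangulation
a=lambda u,v,sc,c0,r0:((u+.5)/sc-.5+c0,(v+.5)/sc-.5+r0)
ut=a(317,402,6,390,160);us=a(246,250,5,290,230)
def tri(ut,us):
    f=lambda P:np.r_[proj("top",P,ct)-ut,proj("side",P,cs)-us]
    r=least_squares(f,[.52,-.31,.08]);return r.x,r.fun
print(tri(ut,us)); print("z.086",back("top",ut,.086,ct))
for h in((537,420),(128,446)):
  print(back("top",a(*h,6,390,160),.1,ct))
print(tri(a(537,420,6,390,160),a(298,382,5,290,230)),tri(a(128,446,6,390,160),a(148,110,5,290,230)))
print(kin.solve_ik([.525,-.316,.2],down(0)),kin.solve_ik([.48,-.08,.2],down(0)))
E
```

```text
[ 0.56468457 -0.00860341 -2.40786746] [ 0.4  0.9 -1.1  0.7 -0.5  0.2 -1.6  0.1  1.2 -0.1  1.3 -0.   0.2 -0.6
 -0.6 -0.7 -0.  -0.4 -0.7  0.9]
hole [ 0.48447458 -0.08092463] [ 0.48450997 -0.08051489] front rot needed -0.7337251904923887
(array([ 0.52628177, -0.31446262,  0.08519855]), array([-0.03322353,  0.13755635,  0.12481376, -0.01736677]))
z.086 [ 0.52657798 -0.3143399   0.086     ]
[ 0.51655138 -0.39770707  0.1       ]
[ 0.51021035 -0.23414065  0.1       ]
(array([ 0.51615664, -0.39768481,  0.09971558]), array([-0.04148133,  0.17017189,  0.14666219, -0.02172885])) (array([ 0.50981211, -0.23421228,  0.09904828]), array([-0.04230862,  0.17933384,  0.17199156, -0.02005282]))
[-6.01583711e-01  4.21036835e-01  1.28101786e+00 -4.44089210e-16
  1.43953796e+00 -6.01583711e-01] [-2.40432307e-01  1.32037420e-01  1.64686120e+00 -4.44089210e-16
  1.36269403e+00 -2.40432307e-01]
```

```bash
python3 - <<'E'
from h import *
arm.reach([.526,-.314,.19],down(0))
c=viewer.calibration("wrist");im=viewer.capture("wrist")[:,:,::-1]
cv2.imwrite("pics/w1.png",im)
o=get_obs();print(o["t"],o["tool_pos"],o["ft_force"],proj("wrist",[.5263,-.3144,.086],c),c)
np.save("c1.npy",c,allow_pickle=True)
E
```

```text
1.6583 [ 0.52525416 -0.31499274  0.18997427] [-0.29615985  0.28239031  0.17853522] [324.027517   190.77477127] {'fovy': 65.70646984690485, 'cx': 323.6304111456547, 'cy': 202.10246620449612, 'camera_from_world': array([[ 9.99998189e-01, -1.83899138e-03, -4.90902034e-04,
        -5.26410402e-01],
       [ 1.62291067e-03,  9.58552931e-01, -2.84909888e-01,
         3.37129303e-01],
       [ 9.94502412e-04,  2.84908575e-01,  9.58554179e-01,
        -3.24390377e-01],
       [ 0.00000000e+00,  0.00000000e+00,  0.00000000e+00,
         1.00000000e+00]])}
```

View pics/w1.png

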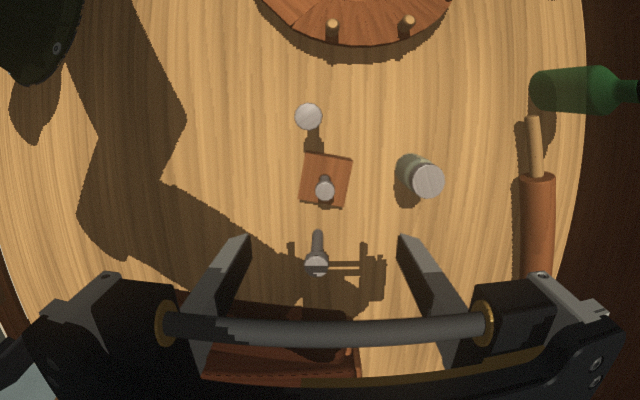

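The pin head shows at (325,190) against a predicted (324,191), so they agree. I'll grasp it by the head.

```bash
python3 - <<'E'
from h import *
print(arm.move_linear([.5265,-.3143,.061],speed=.1,orientation=down(0),until_force=6))
o=get_obs();print(o["t"],o["tool_pos"],o["ft_force"])
effector.grasp(30)
o=get_obs();print(o["t"],o["tool_pos"],o["ft_force"],o["finger_gap"])
print(arm.move_linear([.5265,-.3143,.20],speed=.1))
arm.reach([.4845,-.0809,.16],down(0))
arm.dwell(.2)
c=viewer.calibration("wrist");im=viewer.capture("wrist")[:,:,::-1]
cv2.imwrite("pics/w2.png",im);fp(im,120,330,220,420,3,"pics/w2z.png")
cv2.imwrite("pics/s2.png",viewer.capture("side")[:,:,::-1])
o=get_obs();print(o["t"],o["tool_pos"],o["ft_force"],o["finger_gap"],proj("wrist",[.4845,-.0809,.04],c))
np.save("c2.npy",c,allow_pickle=True)
E
```

```text
False
3.1 [ 0.5267971  -0.31450709  0.06166652] [-0.28514709  0.16761366  0.1855825 ]
4.5167 [ 0.52650796 -0.31430365  0.06100494] [0.07854186 0.33759307 0.36677071] 0.0059019799288387575
False
7.3083 [ 0.48464499 -0.08152456  0.1599244 ] [0.40642618 0.32927333 0.50505388] 0.004936287786601783 [322.89621633 186.8068807 ]
```

View pics/w2z.png

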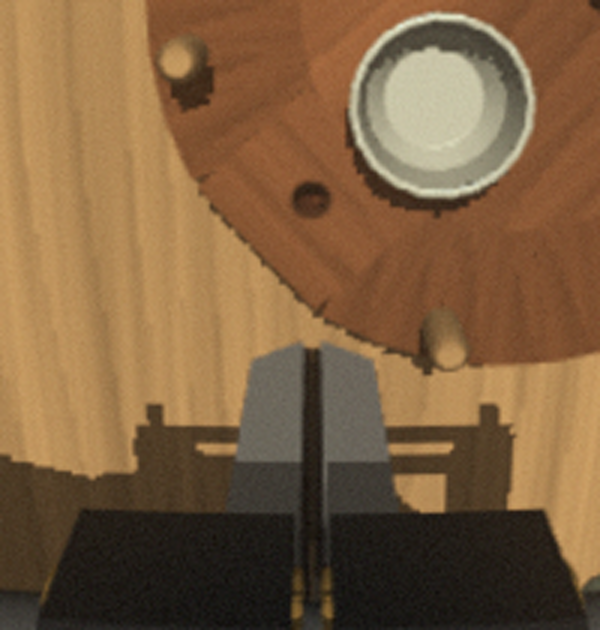

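View pics/s2.png

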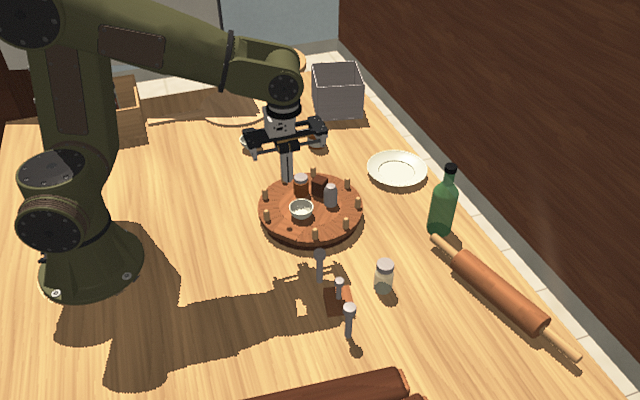

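The fingers closed on nothing: the gap is about 0 and the pin is still in the block at (339,285) in the side view. I'll check the tip's projection before trying again.

```bash
python3 - <<'E'
from h import *
o=get_obs();c=viewer.calibration("wrist");p=o["tool_pos"]
print("tcp wrist",proj("wrist",p,c),"side",proj("side",p),"top",proj("top",p))
for z in(.0,.02,.04): print(z,proj("wrist",p+[0,0,z],c),proj("side",p+[0,0,z]))
s=cv2.imread("pics/s2.png");fp(s,100,320,220,400,3,"pics/s2z.png")
im=viewer.capture("top")[:,:,::-1];fp(im,160,300,300,500,4,"pics/t2z.png")
c1=np.load("c1.npy",allow_pickle=True).item()
print("hole from w2",back("wrist",((312+.5)/3-.5+220,(200+.5)/3-.5+120),.04,np.load("c2.npy",allow_pickle=True).item()), "pin w1",back("wrist",(325,190),.086,c1))
E
```

```text
tcp wrist [322.85620423 226.08393156] side [287.93790562 192.41656122] top [349.1893343  245.95109072]
0.0 [322.85620423 226.08393156] [287.93790562 192.41656122]
0.02 [322.77514623 236.4692654 ] [287.6102205  185.92598123]
0.04 [322.67937761 248.81286311] [287.27546434 179.29534263]
hole from w2 [ 0.48536256 -0.08035549  0.04      ] pin w1 [ 0.52734042 -0.31354654  0.086     ]
```

View pics/s2z.png

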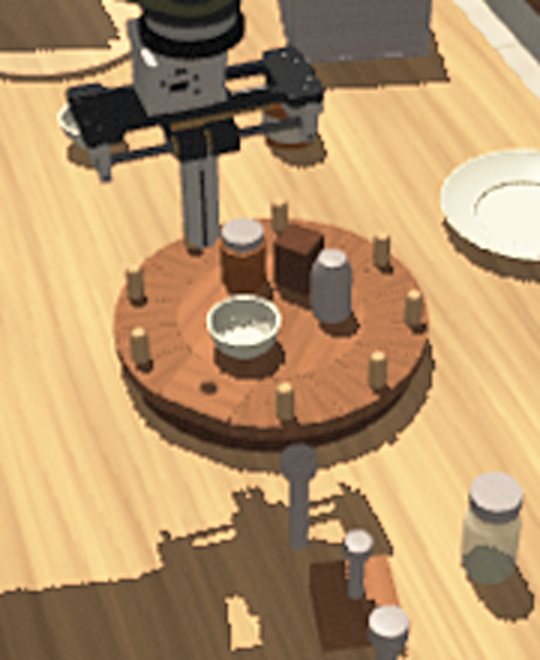

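View pics/t2z.png

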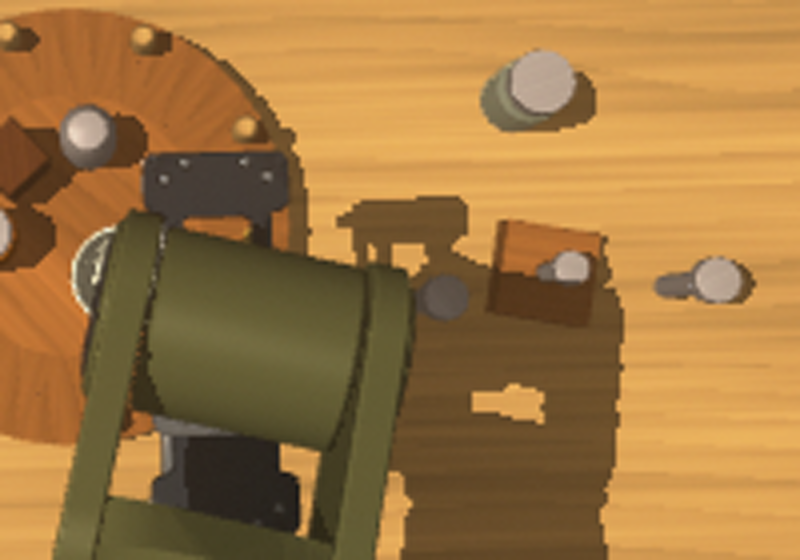

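The reported TCP doesn't match what the cameras see. The finger tips show at side (286.7,182) against a predicted (288,192), and at wrist (324,235) against a predicted (323,226). So the real tips sit about 20–30 mm higher than reported, which explains the miss. I'll measure this properly before trusting the z readings.

```bash
python3 - <<'E'
from h import *
from scipy.optimize import least_squares
o=get_obs();p=o["tool_pos"];print(o["t"],p,o["eef_rot"],o["joint_pos"])
cw=viewer.calibration("wrist");cs=viewer.calibration("side")
uw=np.array([(312+.5)/3-.5+220,(345+.5)/3-.5+120]);us=np.array([(200+.5)/3-.5+220,(246+.5)/3-.5+100])
for d in(0,.008):
    f=lambda q:np.r_[proj("wrist",q+[0,d,0],cw)-uw,proj("side",q-[0,d,0],cs)-us]
    r=least_squares(f,p);print(d,r.x-p,r.fun)
s=cv2.imread("pics/s2.png");fp(s,130,200,250,330,8,"pics/s2zz.png")
w=cv2.imread("pics/w2.png");fp(w,210,330,270,380,6,"pics/w2zz.png")
E
```

```text
7.3583 [ 0.48456441 -0.08138662  0.15989075] [-2.22218992e+00 -2.22045729e+00  2.01644455e-04] [-2.40947761e-01  1.75321175e-01  1.69175401e+00 -2.45966329e-05
  1.27472635e+00 -2.40160581e-01]
0 [0.00053787 0.0051519  0.02910717] [-0.18094699 -0.03930428  0.65734019 -0.10233001]
0.008 [0.00034873 0.00121532 0.03876952] [-0.50315495 -0.1108303   1.90547922 -0.29285719]
```

View pics/s2zz.png

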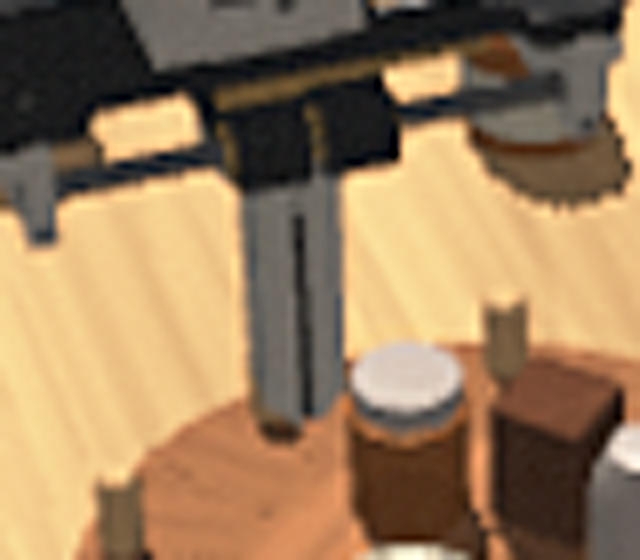

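View pics/w2zz.png

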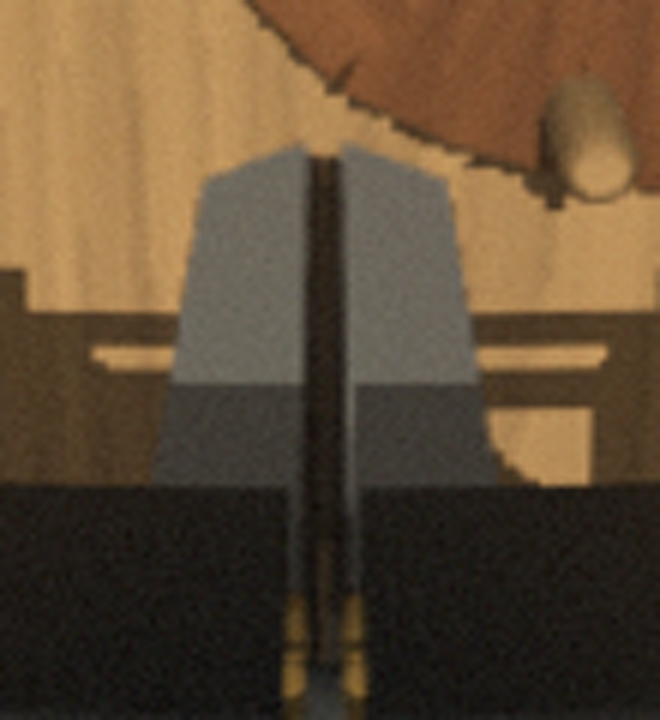

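The tips really are about 30–39 mm above the reported TCP. The jaws straddle the block, so I can safely go lower by that amount. I'll retry, then check with a picture.

```bash
python3 - <<'E'
from h import *
effector.open_gripper()
arm.reach([.5265,-.3155,.15],down(0))
print(arm.move_linear([.5265,-.3155,.029],speed=.1,until_force=6))
o=get_obs();print(o["t"],o["tool_pos"],o["ft_force"])
effector.grasp(30)
o=get_obs();print(o["t"],o["tool_pos"],o["ft_force"],o["finger_gap"])
s=viewer.capture("side")[:,:,::-1];fp(s,200,340,270,400,5,"pics/s3.png")
w=viewer.capture("wrist")[:,:,::-1];fp(w,150,280,250,400,5,"pics/w3.png")
E
```

```text
False
11.1083 [ 0.52683546 -0.31573314  0.02970216] [-0.48126763 -0.16224147 -0.5182129 ]
12.225 [ 0.5264703  -0.31550312  0.02896882] [ 0.08986898  0.63517521 -0.00651047] 0.2263033471397821
```

View pics/s3.png

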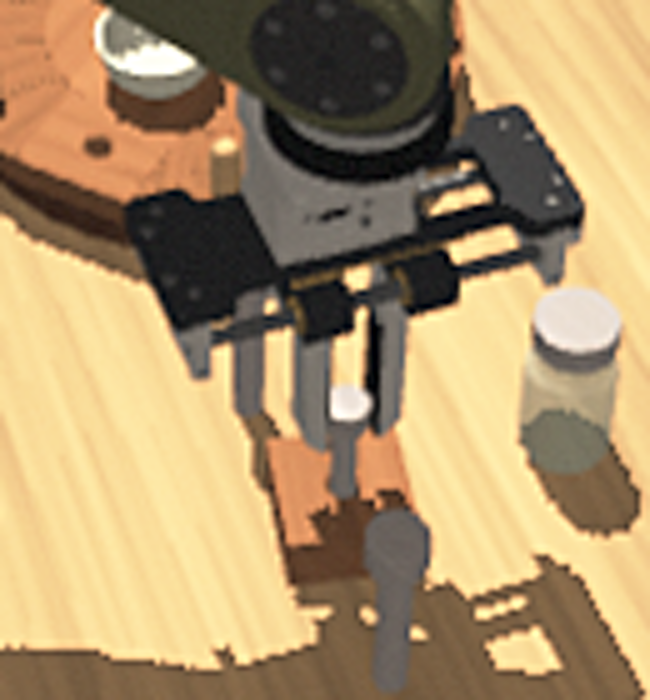

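View pics/w3.png

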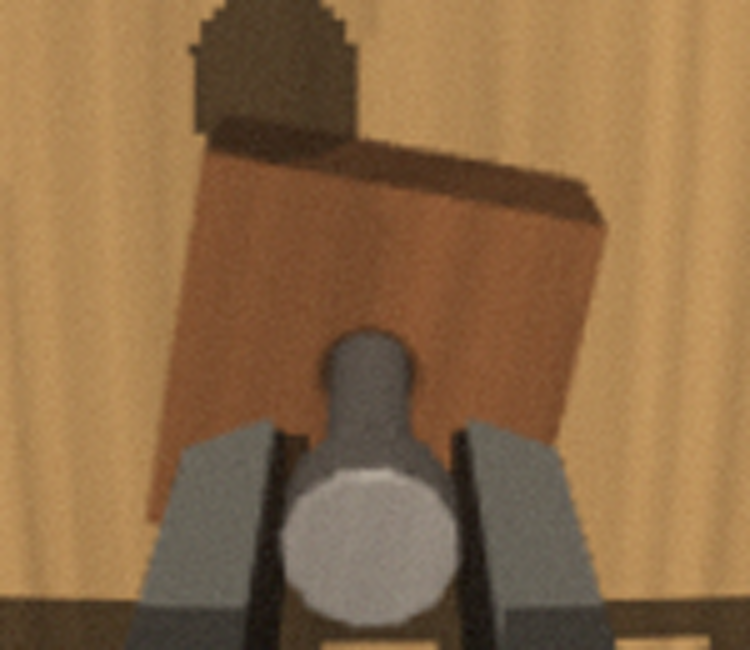

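The gap is 21 mm, the head's width, so the pin is gripped by its head. I'll lift it over the decoy and move above the hole.

```bash
python3 - <<'E'
from h import *
arm.move_linear([.5265,-.3155,.16],speed=.12)
arm.move_linear([.4848,-.0820,.15],speed=.15)
arm.move_linear([.4848,-.0820,.095],speed=.08)
arm.dwell(.2)
o=get_obs();c=viewer.calibration("wrist");im=viewer.capture("wrist")[:,:,::-1]
cv2.imwrite("pics/w4.png",im);fp(im,130,290,240,400,4,"pics/w4z.png")
s=viewer.capture("side")[:,:,::-1];cv2.imwrite("pics/s4.png",s);fp(s,150,270,230,350,5,"pics/s4z.png")
np.save("c4.npy",c,allow_pickle=True)
print(o["t"],o["tool_pos"],o["ft_force"],o["finger_gap"]);p=o["tool_pos"]
sh=lambda uv,sc,c0,r0:((uv[0]-c0+.5)*sc-.5,(uv[1]-r0+.5)*sc-.5)
print("wz foot exp",sh(proj("wrist",[p[0],p[1]+.001,p[2]-.021],c),4,240,130),"hole",sh(proj("wrist",[.4845,-.0807,.04],c),4,240,130))
print("sz foot exp",sh(proj("side",[p[0],p[1]+.001,p[2]-.021]),5,230,150),"hole",sh(proj("side",[.4845,-.0807,.04]),5,230,150))
E
```

```text
16.3333 [ 0.48501126 -0.08203142  0.09540606] [-0.28320438 -0.44474803 -0.42802651] 0.22862711879962247
wz foot exp (np.float64(333.0090381346695), np.float64(344.04385808442146)) hole (np.float64(331.0578312171058), np.float64(293.68622791368625))
sz foot exp (np.float64(298.73325788529866), np.float64(344.64783266996017)) hole (np.float64(300.07931643398007), np.float64(394.15491687108863))
```

View pics/w4z.png

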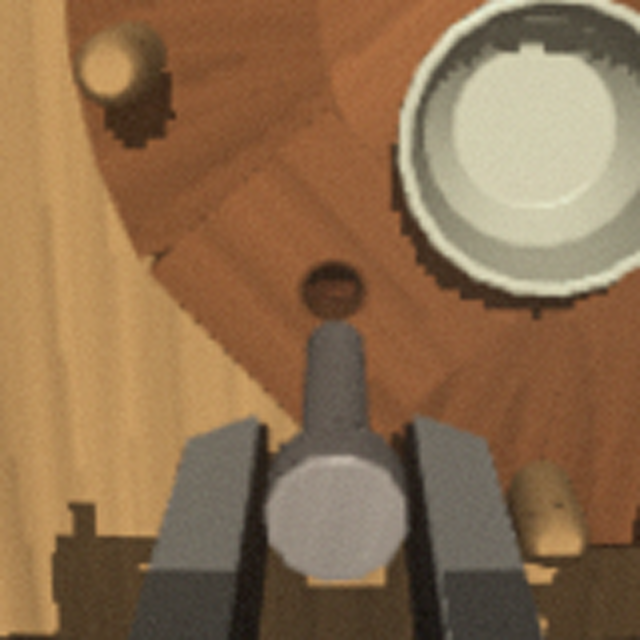

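View pics/s4z.png

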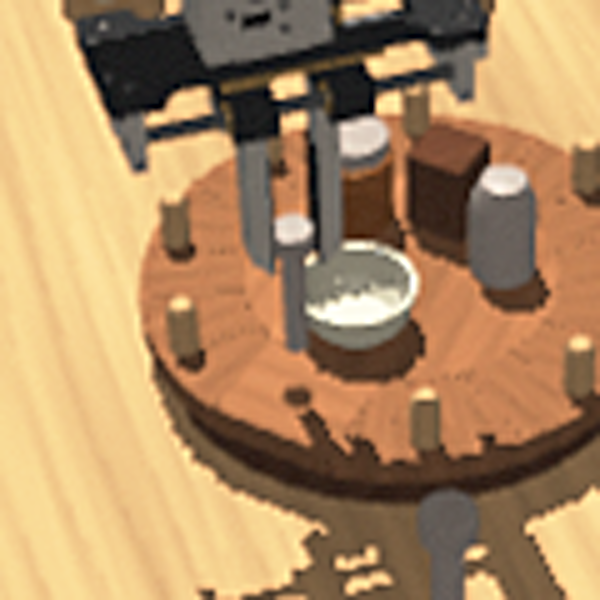

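```bash
python3 - <<'E'
from h import *
from scipy.optimize import least_squares
c=np.load("c4.npy",allow_pickle=True).item();p=np.array([0.48501126,-0.08203142,0.09540606])
un=lambda u,v:((u+.5)/4-.5+240,(v+.5)/4-.5+130)
us=lambda u,v:((u+.5)/5-.5+230,(v+.5)/5-.5+150)
fz=p[2]-.021
H=back("wrist",un(336.5,517),fz+.078,c);print("head",H-p)
for r in(.0045,.006):
  F=back("wrist",un(337,321),fz,c)-[0,r,0];print("foot",r,F-p)
hw=back("wrist",un(333,291),.04,c);hs=back("side",us(298.5,396),.04);print("hole w",hw,"s",hs)
print("side foot",back("side",us(295.5,351),fz)+[0,.005,0]-p,"side head",back("side",us(293,228),fz+.078)-p)
E
```

```text
head [0.00064387 0.00153438 0.057     ]
foot 0.0045 [ 0.00080772  0.00142062 -0.021     ]
foot 0.006 [ 8.07724275e-04 -7.93788027e-05 -2.10000000e-02]
hole w [ 0.48494589 -0.08005676  0.04      ] s [ 0.48334873 -0.08171775  0.04      ]
side foot [-0.00288076  0.00210332 -0.021     ] side head [-0.00045893 -0.00094818  0.057     ]
```

```bash
python3 - <<'E'
from h import *
x,y=.4842,-.0812
arm.move_linear([x,y,.068],speed=.06);arm.dwell(.15)
f0=get_obs()["ft_force"]
hit=arm.move_linear([x,y,.046],speed=.025,until_force=4)
o=get_obs();print(hit,o["t"],o["tool_pos"],o["ft_force"]-f0)
s=viewer.capture("side")[:,:,::-1];fp(s,150,270,230,350,5,"pics/s5z.png")
w=viewer.capture("wrist")[:,:,::-1];fp(w,130,290,240,400,4,"pics/w5z.png")
E
```

```text
False 18.2167 [ 0.48430016 -0.08123253  0.04613963] [-2.14609762  0.40231402  0.25702609]
```

View pics/w5z.png

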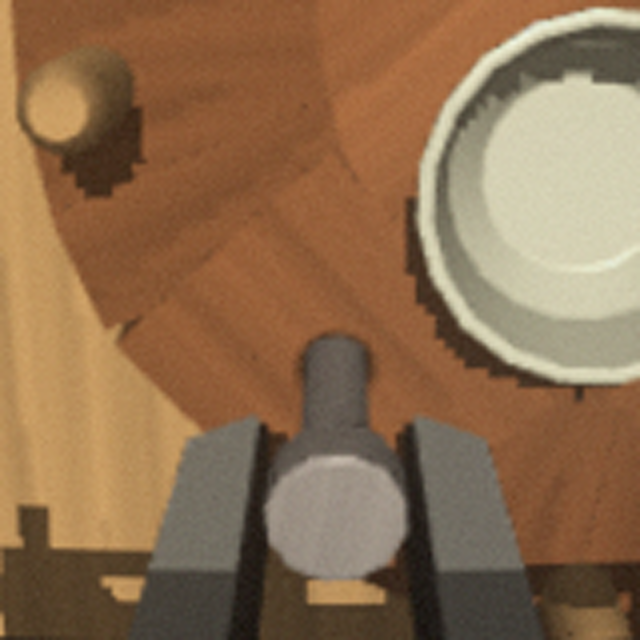

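View pics/s5z.png

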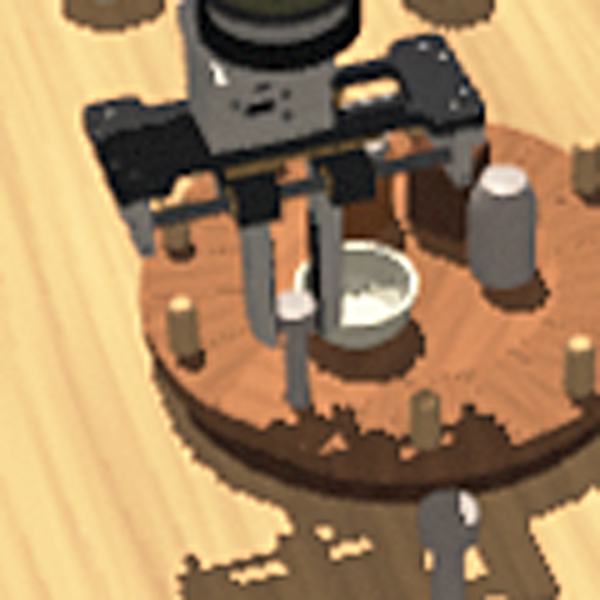

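The pin is in the hole, with its foot at about 25 mm and no vertical contact. I'll lower it 2 mm more, release, retreat and check.

```bash
python3 - <<'E'
from h import *
arm.move_linear([.4842,-.0812,.0435],speed=.02,until_force=4)
o=get_obs();print(o["tool_pos"],o["ft_force"])
effector.open_gripper()
o=get_obs();print(o["t"],o["tool_pos"],o["ft_force"])
arm.move_linear([.4842,-.0812,.15],speed=.12)
w=viewer.capture("wrist")[:,:,::-1];fp(w,100,300,220,420,4,"pics/w6z.png")
th=-1.108+26/126
a=np.array([.5647,-.0086]);q=a+.126*np.array([np.cos(th),np.sin(th)])
effector.grasp(30)
arm.reach([*q,.10],down(th));arm.dwell(.1)
o=get_obs();print(o["t"],o["tool_pos"],o["joint_pos"])
t=viewer.capture("top")[:,:,::-1];fp(t,150,280,250,380,5,"pics/t6z.png")
s=viewer.capture("side")[:,:,::-1];fp(s,130,270,220,380,5,"pics/s6z.png")
E
```

```text
[ 0.48412172 -0.08117055  0.04336733] [-0.9931006  -0.46343418 -1.03238758]
19.7833 [ 0.48419701 -0.08119499  0.04348579] [-0.37660458 -0.22733592 -0.30561053]
23.275 [ 0.64260202 -0.10740441  0.10092561] [-2.21813552e-01  5.80166862e-01  1.27744873e+00 -3.84530654e-06
  1.28298111e+00  6.78357244e-01]
```

View pics/w6z.png

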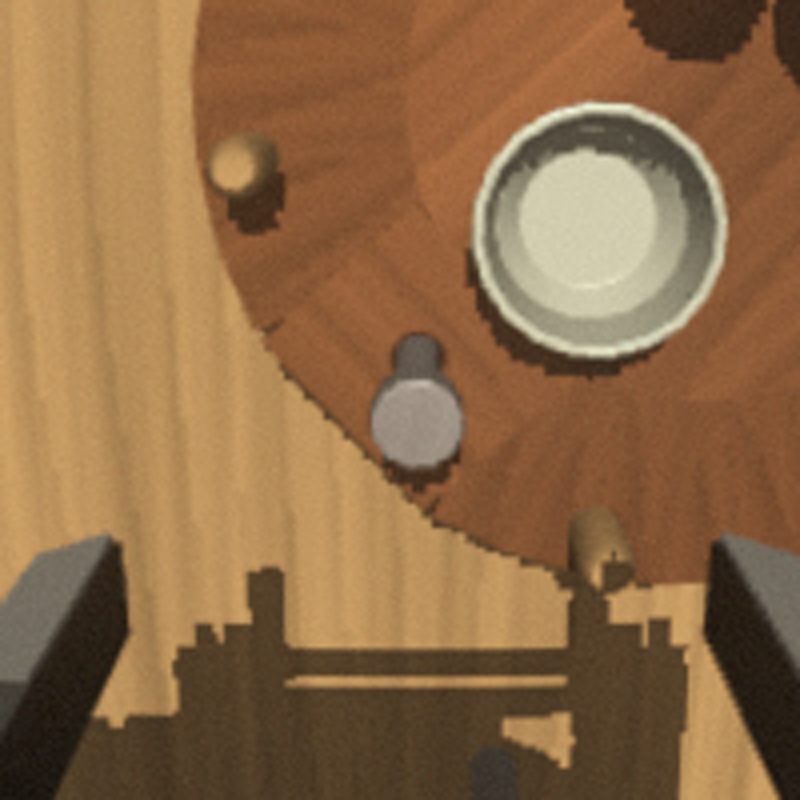

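View pics/t6z.png

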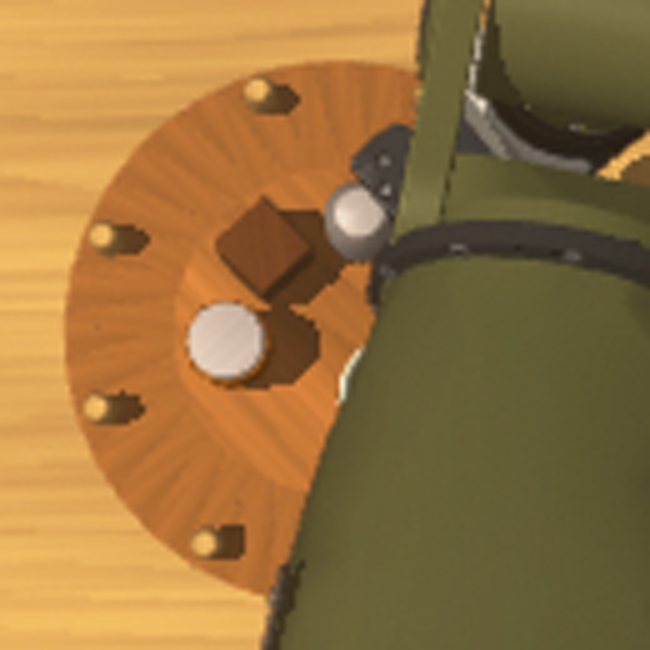

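View pics/s6z.png

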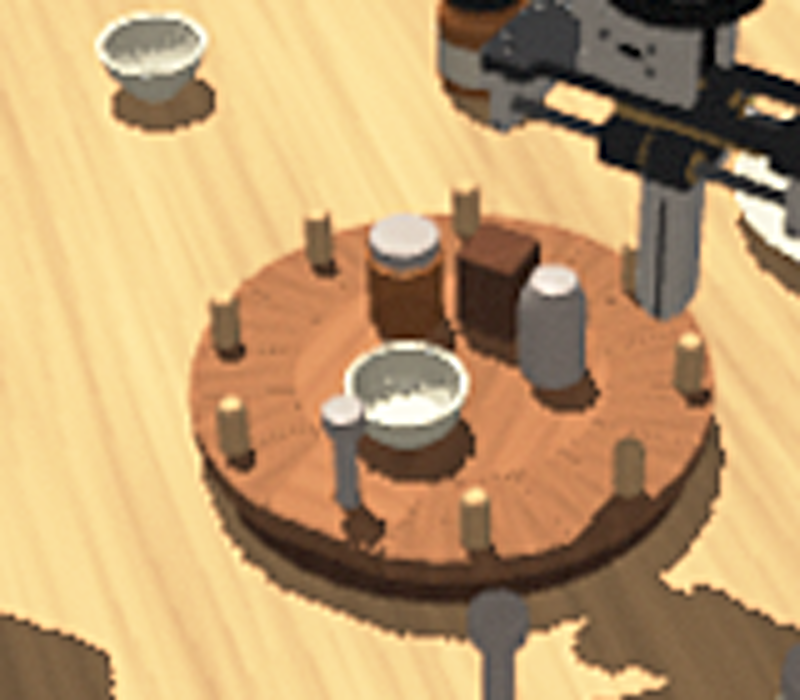

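The pin stands free in the hole. Next I'll lower the shut fingers behind the +1.3 knob, watching the force.

```bash
python3 - <<'E'
from h import *
th=-1.108+26/126
a=np.array([.5647,-.0086]);q=a+.126*np.array([np.cos(th),np.sin(th)])
f0=get_obs()["ft_force"]
print(arm.move_linear([*q,.016],speed=.07,until_force=4));arm.dwell(.15)
o=get_obs();print(o["t"],o["tool_pos"],o["ft_force"],o["ft_force"]-f0,proj("side",o["tool_pos"]))
s=viewer.capture("side")[:,:,::-1];fp(s,150,270,240,380,5,"pics/s7z.png")
w=viewer.capture("wrist")[:,:,::-1];fp(w,150,300,220,420,4,"pics/w7z.png")
E
```

```text
False
24.875 [ 0.6430455  -0.10743112  0.01638559] [ 0.35018415 -0.266963    0.39112963] [ 0.67118303 -0.65317592  0.66415313] [351.1636341  227.54424742]
```

View pics/s7z.png

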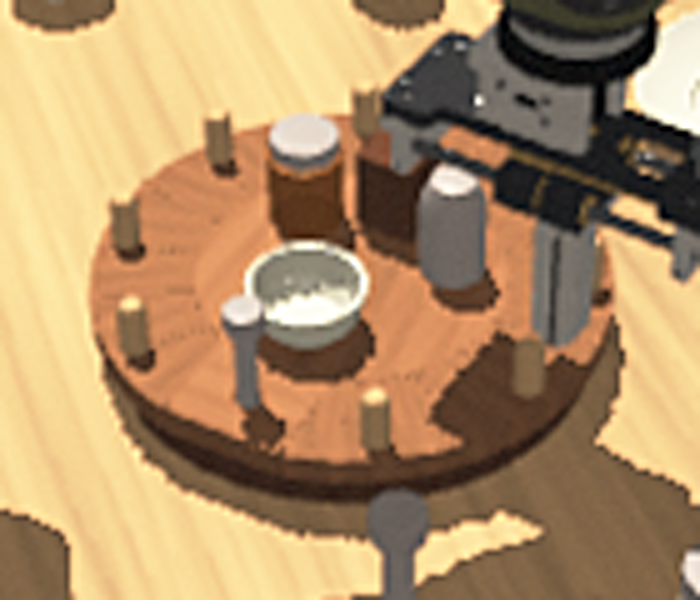

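View pics/w7z.png

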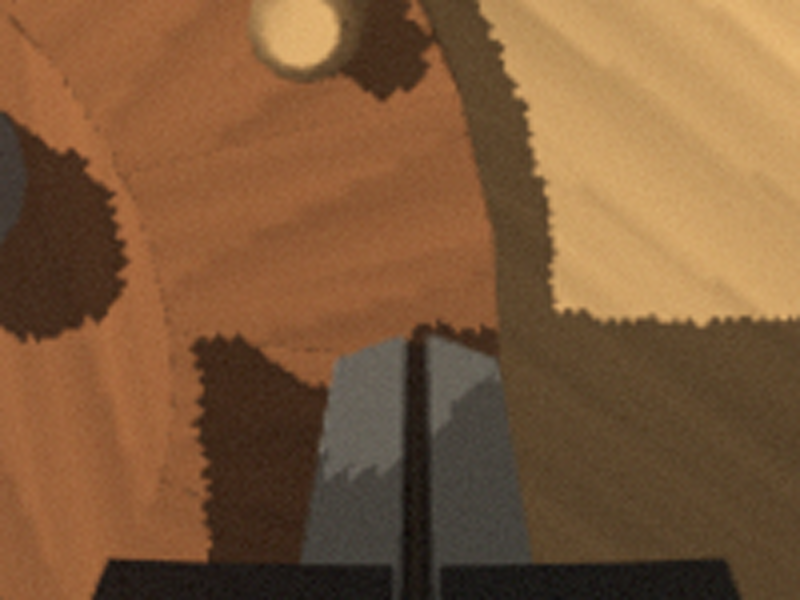

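The fingers are just above the turntable, behind the +1.3 knob at (530,365) in the side zoom. Pushing round slowly with force checks.

```bash
cat > push.py <<'E'
from h import *
a=np.array([.5647,-.0086]);Z=.016
def pos(th): return [*(a+.126*np.array([np.cos(th),np.sin(th)])),Z]
def tang(th,f,f0): # reaction along anticlockwise = pushing force clockwise
    d=f-f0; return float(d@np.array([-np.sin(th),np.cos(th),0]))
E
python3 - <<'E'
from push import *
th=-1.108+26/126; f0=get_obs()["ft_force"]; np.save("f0.npy",f0)
end=th-10/126-.734-.30; n=0
while th>end:
    trav=(-1.108+26/126-th-10/126)
    st=.06 if trav<.5 else .035
    th-=st
    hit=arm.move_linear(pos(th),speed=.035 if trav<.5 else .02,orientation=down(th),until_force=6)
    o=get_obs();F=tang(th,o["ft_force"],f0)
    if hit or n%4==0 or F>2.5: print(f"{o['t']:.2f} th{th:.3f} trav{trav+st:.3f} hit{hit} F{F:.2f}",np.round(o["ft_force"]-f0,1))
    n+=1
    if hit or F>4:
        arm.dwell(.1);o=get_obs();F=tang(th,o["ft_force"],f0);print("settled",F,o["tool_pos"])
        if F>3: break
s=viewer.capture("side")[:,:,::-1];fp(s,150,270,240,380,5,"pics/s8z.png")
t=viewer.capture("top")[:,:,::-1];fp(t,150,280,250,380,5,"pics/t8z.png")
E
```

```text
25.34 th-0.962 trav-0.019 hitFalse F-0.67 [-0.4 -0.6 -1.7]
26.81 th-1.202 trav0.221 hitFalse F-0.74 [-0.6 -0.4 -1.2]
28.27 th-1.442 trav0.461 hitFalse F-0.56 [-0.5 -0.1 -1.7]
29.74 th-1.607 trav0.626 hitFalse F0.35 [ 0.3 -0.1 -1.6]
31.21 th-1.747 trav0.766 hitFalse F3.48 [ 3.3 -1.1 -2.9]
31.42 th-1.782 trav0.801 hitTrue F6.88 [ 6.6 -1.9 -5.2]
settled 5.442490056463553 [ 0.54260311 -0.13278378  0.01614376]
```

View pics/s8z.png

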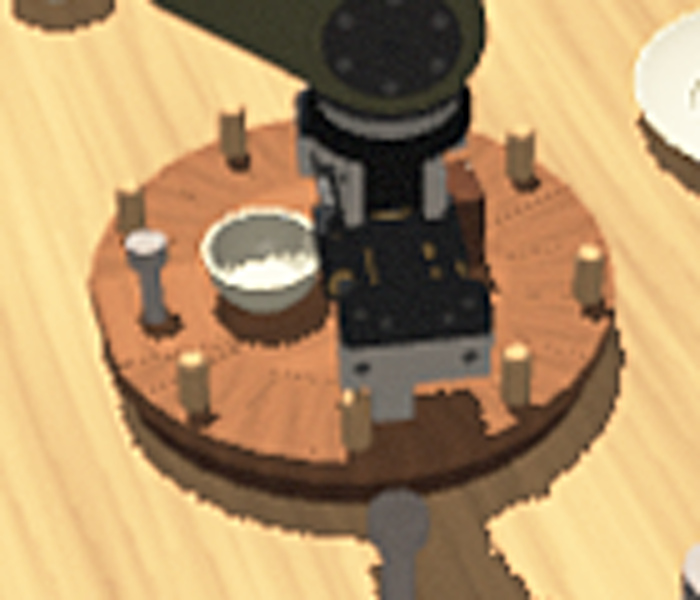

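View pics/t8z.png

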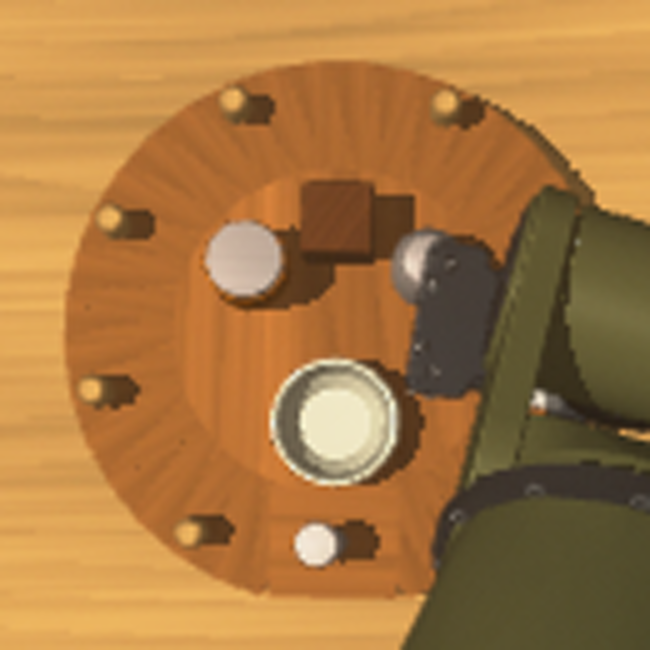

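```bash
python3 - <<'E'
from h import *
from scipy.optimize import least_squares
ut=((316+.5)/5-.5+250,(542+.5)/5-.5+150);us=((147+.5)/5-.5+240,(241+.5)/5-.5+150)
f=lambda P:np.r_[proj("top",P)-ut,proj("side",P)-us]
r=least_squares(f,[.46,0,.09]);print("pin head",r.x,r.fun)
for h in(.084,.1): print(h,back("top",ut,h),back("side",us,h))
K=[(233,98),(446,102),(111,216),(93,387),(190,529)]
a=np.array([.5647,-.0086])
W=[back("top",((u+.5)/5-.5+250,(v+.5)/5-.5+150),.07)[:2]-a for u,v in K]
an=[np.arctan2(w[1],w[0]) for w in W];print(np.round(an,3))
ks=np.array([.6,1.3,2,2.7,-.6,-1.3,-2,-2.7])
for x in an: print([round(float((x-k+2*np.pi)%(2*np.pi)-np.pi),3) for k in ks if abs((x-k+2*np.pi)%(2*np.pi)-np.pi)<.25])
o=get_obs();print(o["t"],o["ft_force"])
E
```

```text
pin head [0.45726077 0.00359812 0.08216595] [-0.07622673  0.34836219  0.38006333 -0.01837041]
0.084 [0.45813365 0.00334614 0.084     ] [0.4558524  0.00175133 0.084     ]
0.1 [0.45843693 0.00293825 0.1       ] [ 0.45183501 -0.01662369  0.1       ]
[ 0.399 -0.482  1.091  1.795  2.497]
[-0.043]
[-0.04]
[-0.05]
[-0.047]
[-0.045]
31.6167 [ 6.59044719 -1.77674143 -2.19071777]
```

The head is at z of about 0.083, down from 0.100, so the pin has dropped. The table stopped about 0.045 rad past front, inside the socket's range. Now the test push.

```bash
python3 - <<'E'
from push import *
f0=np.load("f0.npy");o=get_obs();p0=np.array(o["tool_pos"]);th=np.arctan2(p0[1]-a[1],p0[0]-a[0])
d=np.array([np.sin(th),-np.cos(th),0]);print("th",th,"F",tang(th,o["ft_force"],f0))
s=0;t0=None
for i in range(40):
    s+=.0004
    h=arm.move_linear(p0+d*s,speed=.01,until_force=6)
    o=get_obs();F=tang(th,o["ft_force"],f0)
    if i%3==0 or F>8:print(f"{o['t']:.2f} s{s*1e3:.1f} F{F:.2f}",np.round(o["ft_force"]-f0,1))
    if F>9.6 or h: break
for k in range(6):
    arm.dwell(.2);o=get_obs();print(f"{o['t']:.2f} F{tang(th,o['ft_force'],f0):.2f}",np.round(o["tool_pos"]-p0,4))
E
```

```text
th -1.7466880006058074 F 6.129523553061433
31.87 s0.4 F5.45 [ 5.3 -1.3 -4.4]
32.37 s1.2 F9.00 [ 8.6 -3.2 -6.8]
32.62 s1.6 F11.72 [11.5 -2.5 -8.3]
32.82 F11.13 [-0.0003  0.0001  0.0001]
33.02 F10.97 [-0.0003  0.0001  0.0001]
33.22 F10.17 [-0.0003  0.      0.0001]
33.42 F10.69 [-0.0003  0.0001  0.0001]
33.62 F10.88 [-0.0003  0.0001  0.0001]
33.82 F10.26 [-0.0003  0.0001  0.0002]
```

About 10.7 N held for 1.2 s with 0.3 mm of movement. Now I'll back off, lift and look.

```bash
python3 - <<'E'
from push import *
o=get_obs();p0=np.array(o["tool_pos"]);th=np.arctan2(p0[1]-a[1],p0[0]-a[0])
d=np.array([np.sin(th),-np.cos(th),0])
arm.move_linear(p0-d*.014,speed=.05)
arm.move_linear(p0-d*.014+[0,0,.15],speed=.12)
arm.reach([.30,-.33,.20],down(-.8));arm.dwell(.2)
o=get_obs();print(o["t"],o["tool_pos"],o["ft_force"])
t=viewer.capture("top")[:,:,::-1];cv2.imwrite("pics/t9.png",t);fp(t,150,280,250,380,5,"pics/t9z.png")
s=viewer.capture("side")[:,:,::-1];cv2.imwrite("pics/s9.png",s)
E
```

```text
37.275 [ 0.3003769  -0.32976427  0.19983662] [ 0.03646729 -0.1289142  -0.04377571]
```

View pics/t9.png

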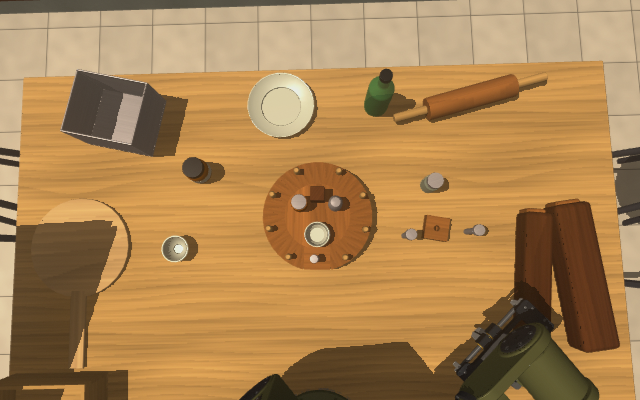

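View pics/t9z.png

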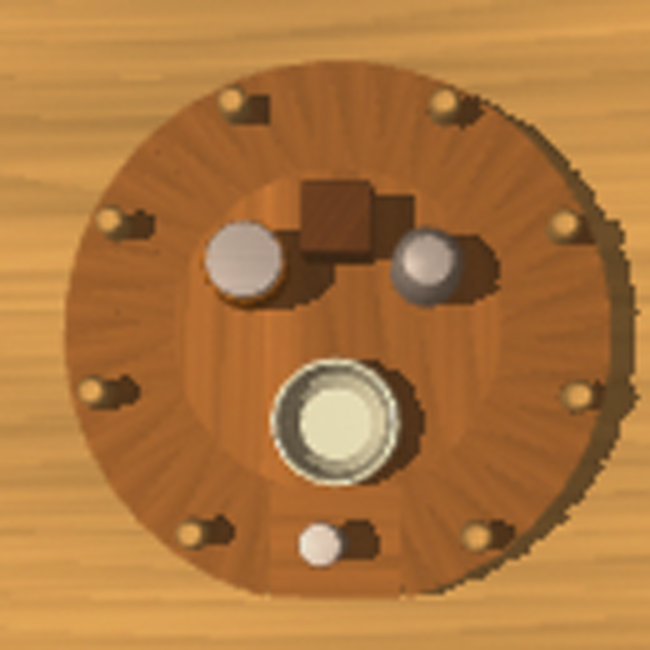

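View pics/s9.png

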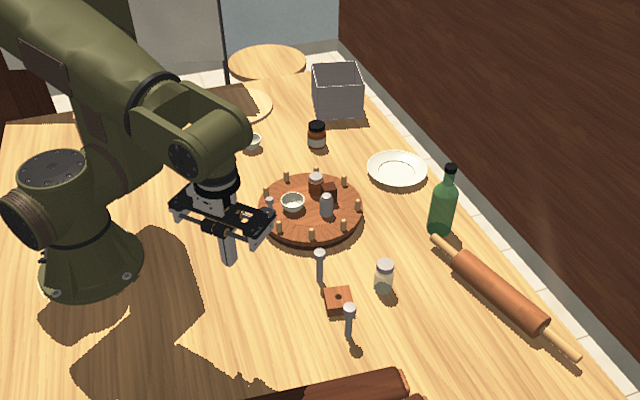

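```bash
python3 - <<'E'
from h import *
s=cv2.imread("pics/s9.png");fp(s,170,260,245,345,7,"pics/s9z.png")
E
```

```text
(no output)
```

View pics/s9z.png

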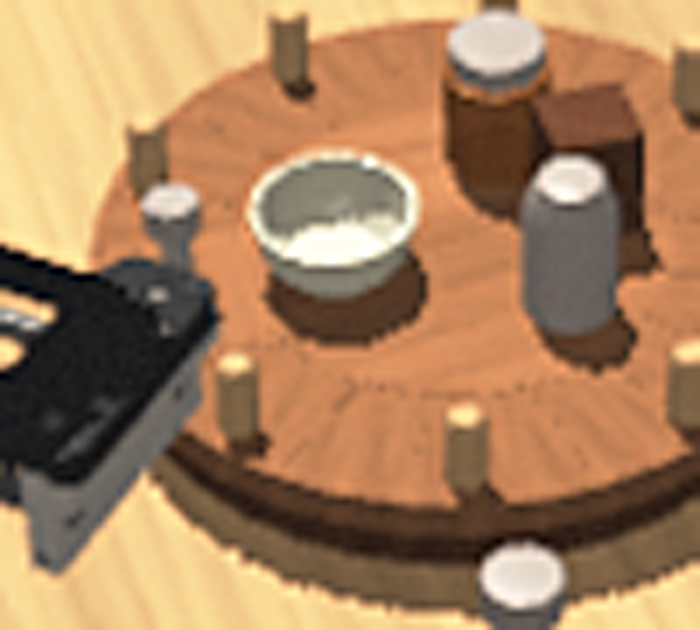

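The gripper hides part of the pin here and it looks slightly tilted, so I'll check the seating closely with the wrist camera.

```bash
python3 - <<'E'
from h import *
arm.reach([.457,-.10,.20],down(0));arm.dwell(.2)
o=get_obs();c=viewer.calibration("wrist");w=viewer.capture("wrist")[:,:,::-1]
np.save("c10.npy",c,allow_pickle=True)
cv2.imwrite("pics/w10.png",w);fp(w,90,250,230,430,4,"pics/w10z.png")
s=viewer.capture("side")[:,:,::-1];fp(s,170,260,245,345,7,"pics/s10z.png")
print(o["t"],o["tool_pos"])
P=lambda z:(np.array(proj("wrist",[.457,-.0038,z],c)))
print((P(.04)-[230,90])*4,(P(.084)-[230,90])*4,(P(.1)-[230,90])*4)
E
```

```text
38.65 [ 0.45677712 -0.10089831  0.20002763]
[372.87317514  44.66212201] [372.61087084  38.60913804] [372.49737727  35.99195833]
```

View pics/w10z.png

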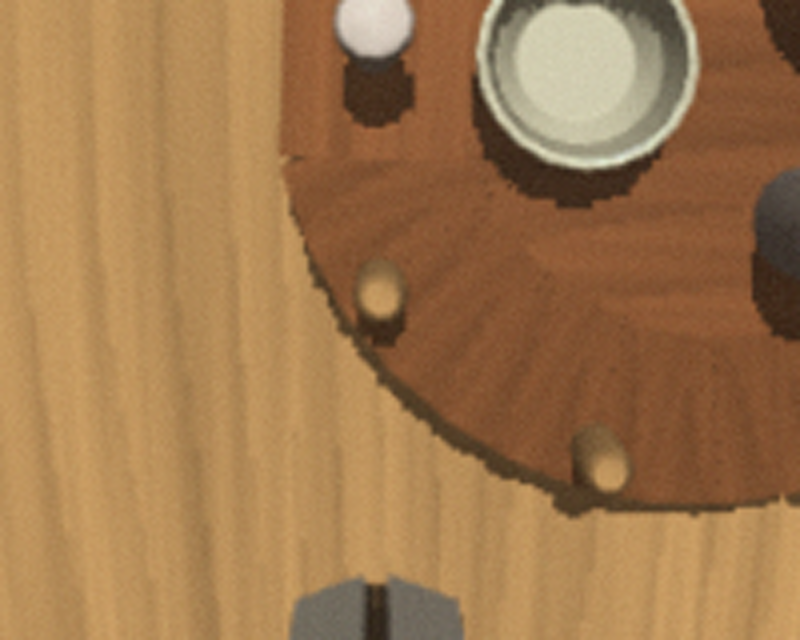

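View pics/s10z.png

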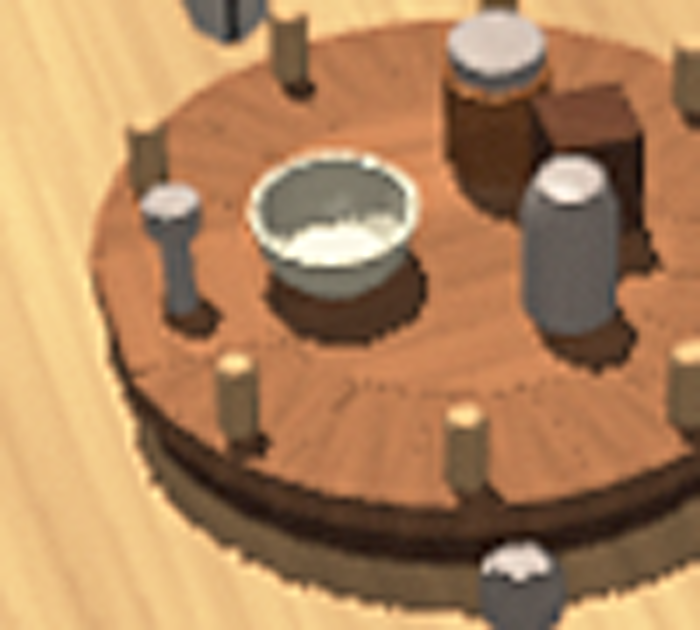

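```bash
python3 - <<'E'
from h import *
from scipy.optimize import least_squares
c=np.load("c10.npy",allow_pickle=True).item()
z=lambda u,v,s,c0,r0:np.array([(u+.5)/s-.5+c0,(v+.5)/s-.5+r0])
ut=z(320,545,5,250,150);us=z(172,201,7,245,170);uw=z(375,19,4,230,90)
for n,L in dict(all=[("top",ut),("side",us),("wrist",uw)],ts=[("top",ut),("side",us)],sw=[("side",us),("wrist",uw)]).items():
    f=lambda P:np.concatenate([proj(k,P,c if k=="wrist" else None)-u for k,u in L])
    r=least_squares(f,[.46,0,.09]);print(n,r.x,np.round(r.fun,2))
# same check on a knob (z known .07): +0.6/-? knob at side (236,362), top ~ (477,536), wrist (381,292)
L=[("side",z(236,362,7,245,170)),("top",z(477,536,5,250,150)),("wrist",z(381,293,4,230,90))]
f=lambda P:np.concatenate([proj(k,P,c if k=="wrist" else None)-u for k,u in L])
r=least_squares(f,[.46,-.1,.07]);print("knob",r.x,np.round(r.fun,2))
ks=[.6,1.3,2,2.7,-.6,-1.3,-2,-2.7];a=np.array([.5647,-.0086])
for u,v in[(477,536),(580,396),(566,224),(190,532),(93,390)]:
    w=back("top",z(u,v,5,250,150),.07)[:2]-a;x=np.arctan2(w[1],w[0])
    print(round(np.hypot(*w),4),[round(float(e),3) for e in [(x-k+2*np.pi)%(2*np.pi)-np.pi for k in ks] if abs(e)<.25])
print("base visible z.04",back("side",z(183,314,7,245,170),.04))
h=a+.108*np.array([np.cos(np.pi-.04),np.sin(np.pi-.04)]);print("hole pred",h)
for e in(-.06,-.05,-.04,-.03,0): pass
E
```

```text
all [0.45702267 0.00194308 0.08197061] [-0.19 -0.17  0.32 -0.03 -0.21  0.06]
ts [0.45636389 0.00153042 0.08239488] [-0.02  0.1   0.11 -0.01]
sw [0.45709688 0.00204955 0.08181843] [ 0.34 -0.02 -0.14 -0.03]
knob [ 0.45865253 -0.07499043  0.06789263] [ 0.36  0.01 -0.33  0.09 -0.12  0.11]
0.1253 [-0.035]
0.1261 [-0.036]
0.1258 [-0.038]
0.125 [-0.038]
0.125 [-0.035]
base visible z.04 [ 0.45336064 -0.01384017  0.04      ]
hole pred [ 0.45678639 -0.00428115]
```

Head height is 0.082, and a knob measured the same way came out 2 mm low, so it is really about 0.084: the pin is seated (6 + 78 mm). I'll take the hand away and hand in.

```bash
python3 - <<'E'
from h import *
arm.reach([.28,-.35,.22],down(-.8));arm.dwell(.2)
t=viewer.capture("top").astype(int);t0=cv2.imread("pics/top0.png")[:,:,::-1].astype(int)
for n,(u,v) in dict(ram=(176,249),shak=(436,180),jar=(200,170),pa=(411,235),pb=(480,230)).items():
    print(n,np.abs(t-t0)[v-12:v+12,u-14:u+14].mean())
o=get_obs();print(o["t"],o["tool_pos"],o["ft_force"]);ticket.hand_in()
E
```

```text
ram 0.501984126984127
shak 0.5376984126984127
jar 0.6483134920634921
pa 0.5639880952380952
pb 0.5372023809523809
40.175 [ 0.28053223 -0.34957153  0.21995546] [-0.33101101 -0.39550305  0.00331621]
the job is handed in; nothing more can be done
```

The turntable is locked with the bowl facing the robot, and I handed the job in at 40.2 s of the 72 s allowed; no verdict was reported.

**What I did:** I took the 78 mm pin from the block, stood it in the turntable's hole and let go. I then pushed the +1.3 knob clockwise with the shut fingers until the table stopped hard. The test push held 10.2–11.1 N for about 1.2 s, with 0.3 mm of movement at the tool. Then I took the hand away.

**Last checks**
- **Pin seated:** the head measured 82 mm high in three cameras. A knob measured the same way read 2 mm low, so the head is at about 84 mm, as expected for a dropped pin.
- **Bowl direction:** it sits about 0.036 rad (2°) past straight ahead, inside the socket's stated range.
- **Other things:** the ramekin, shaker, jar and both larger pins look unchanged from the first picture.
- **Force:** the highest I read on the turntable was about 14 N in total: 11.7 N along the push and about 8 N vertical.

**What disagreed or went wrong**
- **First grasp missed:** the real finger tips sit about 30 mm or more above the reported TCP. I saw this in the side and wrist pictures and corrected for it.
- **Vertical force:** I did not explain the vertical force of up to 8 N during the push.
- **Pin lean:** the pin leans about 6° in its play.
- **No separate drop signal:** I did not feel the pin drop as an event of its own. I judged it from the hard stop and the head height.

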